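# Clear the used coffee capsules off the board

### The job

Clear up after the coffee round: with closed fingers, gently sweep the three used coffee capsules across the wooden board and off its edge into the plain steel tray beside it, not into the cutlery box on the other side. Do not pick any capsule up or squeeze it, and leave the espresso cup, the jar and the pepper mill standing where they are.

Things in the scene. Friction and masses are not known exactly. Their poses are not given: they have to be found in the camera images.
- board: wooden chopping block, 270 (x) by 260 (y) mm, flat top 60 mm above the worktop, no rim; fixed. Origin on the worktop below its centre; x, y along its edges, z up. Tray and cutlery box stand at its two y sides, either way round. The capsules and the cup stand on it in four lanes along y, 66 mm apart in x (to 3 mm): each capsule has a clear straight run along y to the tray
- tray: plain open stainless steel tray, no dividers, outer 270 (x) by 140 (y) by 40 mm high, walls and floor 4 mm; fixed. Its long side is 3 mm from the board's side and its rim 20 mm below the board's top: what is pushed over the edge falls in. Origin at the centre of its underside, on the worktop, 203 mm from the board's origin along the board's y; axes parallel to the board's
- cutlery: open plywood cutlery box with two dividers and teaspoons in it, outer 270 (x) by 140 (y) by 40 mm high, against the board's other y side; does not move. Origin at the centre of its underside; axes parallel to the board's. Not a place for capsules
- pod1: used coffee capsule, bare aluminium, one of three alike: a blunt cone standing on its wide flange; 28 mm tall, flange 37 mm across and 3 mm high, body 31 mm across just above the flange narrowing to 24 mm near the top; about 12 g. Stands loose on the board and slides easily. Origin at its middle, 14 mm above its foot; z up along its axis
- pod2: used coffee capsule, bare aluminium, one of three alike: a blunt cone standing on its wide flange; 28 mm tall, flange 37 mm across and 3 mm high, body 31 mm across just above the flange narrowing to 24 mm near the top; about 12 g. Stands loose on the board and slides easily. Origin at its middle, 14 mm above its foot; z up along its axis
- pod3: used coffee capsule, bare aluminium, one of three alike: a blunt cone standing on its wide flange; 28 mm tall, flange 37 mm across and 3 mm high, body 31 mm across just above the flange narrowing to 24 mm near the top; about 12 g. Stands loose on the board and slides easily. Origin at its middle, 14 mm above its foot; z up along its axis
- cup: white espresso cup standing on the board, 56 mm across the rim, 50 mm tall, loose; leave it. Origin at the centre of its foot, z up
- jar: amber glass jar with a steel cap on the worktop just beyond the board's far (+x) edge, 64 mm across, 100 mm tall, loose; leave it. Origin at the centre of its foot, z up
- mill: turned dark wooden pepper mill on the worktop just beyond the board's far (+x) edge, 56 mm across the foot, 130 mm tall, loose; leave it. Origin at the centre of its foot, z up
There are look-alikes about, which are no part of the job. Leave any black look-alike of the pod3 alone.

How it is judged:
By the outcome, as a careful person would: the job done as asked, in the order asked, and still so for the second after the job is handed in, with the robot touching nothing.
It also fails if it takes over 48 s, if anything falls off the work surface, if the arm or the gripper's body presses on something with over 40 N, if the wrist force passes 120 N, or if a joint passes its speed limit or range.

### The arm

A 6-joint arm with a two-finger parallel gripper is mounted at the origin on the work surface. World frame = base frame: x ahead of the robot, y to its left, z up, the work surface at z = 0. Lengths are in m, angles in rad, forces in N, time in s.
With the tool pointing down it reaches from about 0.35 to 0.875 m from the base axis. Payload 4.2 kg.
Tool frame: the origin (TCP) lies at the very end of the fingers, on their centre line; the grasp point (between the pads) lies 19 mm behind it; z points along the fingers, y is the line along which they close (so a half turn about z gives the same grasp; the last joint's range is limited). The gripper opens to 87 mm and grips with 3 to 60 N. Pads are 19 mm wide; open, the fingers measure 117 mm over their backs; the gripper's body (75 mm by 190 mm) begins 51 mm behind the grasp point.
Start: joints at [-1.005, 0.385, 0.008, 0, -1.194, -0.259], TCP at [0.189, -0.596, 0.223] pointing down, gripper open.
Joint ranges: [-3.14, 3.14], [-1.21, 2.06], [-1.07, 1.41], [-3.16, 2.05], [-2.99, -0.16], [-3.1, 3.1]. Speed limits (rad/s): [2.79, 2.79, 3.14, 3.14, 3.14, 3.14].

### API

Orientations are given as a unit quaternion [x, y, z, w].
In Python, from rig import robot gives the robot as it stands.
- The arm moves only by the tool jog_arm, never from a script. Its argument "plan" is text: rows parted by semicolons, each of 5 numbers parted by spaces: the shift along the tool's x, y, z in m, then the turn about the tool's z in degrees, then the finger opening in m, from 0 to 0.087. In form: tx ty tz yaw fingers; .... A call has 1 to 20 rows; each row is the pose to reach, as a shift and turn from the pose commanded when the call began, along the tool's axes at that moment; what a row does not reach only later rows make up. A row lasts 1/10 s, in which the tool goes at most 50 mm and 8.59 degrees, less where a joint would pass 70% of its speed; a pose out of reach is approached as far as the arm can. A call with a gripper value outside its range is refused whole. The fingers move at their own pace and stop on an object; the grip force is fixed at half the most. Time passes only in rows, so rows that repeat a pose let the fingers close. It gives the time, the measured TCP pose, the force, the opening and the grip force at its end, in the units of the state.
- robot.sense(): the state, without advancing time (a new reading comes with each control period).
- robot.get_image(name): name is "scene" or "top" or "wrist"; returns a dict with "color" (480x640x3 uint8, red, green, blue), "intrinsics" (3x3 intrinsics, pixels), "k1" (the pictures are not rectified: a ray, as slopes to the right and down, at radius r is drawn at 1 + k1 r^2 times it, then the intrinsics apply), "R" (3x3) and "t" (3): a world point X has camera coordinates R X + t. Camera axes: x right, y down, z forward; pixel columns grow to the right and rows downward; lengths in m; the calibration is good to about 2 mm. A picture is of the moment at which its call begins. There is no depth.
- robot.finish_job(): hands the job in; it is judged then, once.
Trained networks look in the newest picture that a camera, given by its name, has taken for a name from the list of things; names that differ only in an ending like _2 or _b are one class to them, and where a whole thing is asked for, a point or a joint stands for the part that bears it (a point fixed in the world has none). Each returns a list of dicts, best first, with "p" (0 to 1); they miss things now and then, are a little off and sometimes report something else, mostly with a low value. They report only what shows in the picture. A call takes as long as a camera call. They do not tell look-alikes from the thing itself.
- robot.boxes_of(camera, query): "at" ([column, row] in pixels, amid what is visible of it).
- robot.cut_out(camera, query): "region" (480x640 bool, what is visible of it) and "at" ([column, row] in pixels, amid what is visible of it).
- robot.pinpoint(camera, query): "at" ([column, row] in pixels: a listed point, or the origin of a listed thing).
The state is a dict: "time_s": time; "joints": joint angles; "joint_vel": joint speeds; "joint_torque": joint torques, N m; "tcp_pos": TCP position; "tcp_rot": TCP orientation; "wrist_force": force on the tool from outside, world axes, zero at the start; "torque": the same for the moment, N m; "finger_gap": finger opening in m; "grasp_force": force on a finger pad.
Only numpy, scipy, OpenCV 4.12 (cv2) and the standard library are available. Lean on these libraries where they do the work, as an engineer would, in place of code of your own. Each camera call takes 0.05 s, during which the arm holds its last target. There are 200 camera calls.

## Working session

There is one attempt and no reset: what is moved stays moved. The work goes in short steps, Python scripts to look and compute and a tool call to move; the robot and the scene stay as the last step left them, time stands still between calls to the robot, and variables do not carry over. Pictures are saved under pics/ and viewed, at most 10 in all, crops included, and the job is handed in when it is done.

Besides the shell and the picture viewer there is one more tool, called by a JSON object that holds its "name" and its "arguments", one argument or row to a line. jog_arm: Moves the arm, as the interface text tells. Its arguments: {"type":"object","properties":{"plan":{"type":"string"}},"required":["plan"]}

```bash
mkdir -p pics; cat > h.py <<'E'
import numpy as np, cv2
from rig import robot
def ray(im,p):
    K=im["intrinsics"];d=np.array([(p[0]-K[0][2])/K[0][0],(p[1]-K[1][2])/K[1][1]]);u=d.copy()
    for _ in range(20): u=d/(1+im["k1"]*(u@u))
    R=np.array(im["R"]);t=np.array(im["t"])
    return -R.T@t, R.T@np.array([u[0],u[1],1])
def atz(im,p,z):
    c,d=ray(im,p); return c+d*(z-c[2])/d[2]
def proj(im,X):
    c=np.array(im["R"])@X+np.array(im["t"]);u=c[:2]/c[2];u=u*(1+im["k1"]*(u@u));K=im["intrinsics"]
    return np.array([K[0][0]*u[0]+K[0][2],K[1][1]*u[1]+K[1][2]])
def save(im,n): cv2.imwrite("pics/"+n,cv2.cvtColor(im["color"],cv2.COLOR_RGB2BGR))
E
python3 - <<'E'
from h import *
np.set_printoptions(precision=4,suppress=True)
s=robot.sense();print(s["tcp_pos"],s["tcp_rot"],s["time_s"])
Z=dict(board=0,tray=0,cutlery=0,pod1=.074,cup=.06,jar=0,mill=0)
for c in("top","scene"):
    im=robot.get_image(c);save(im,c+"0.png")
    for q in Z:
        for r in robot.pinpoint(c,q): print(c,q,round(r["p"],2),np.round(r["at"]),atz(im,r["at"],Z[q])[:2])
E
```

```text
[ 0.1886 -0.5953  0.2215] [-0.1527  0.9883  0.0011 -0.0002] 0.0
top board 0.62 [348. 251.] [ 0.5571 -0.0209]
top tray 0.69 [463. 240.] [ 0.5715 -0.2226]
top cutlery 0.6 [232. 267.] [0.5349 0.183 ]
top pod1 0.84 [378. 229.] [ 0.5904 -0.0676]
top pod1 0.83 [328. 273.] [0.5199 0.0148]
top pod1 0.82 [332.  99.] [0.8066 0.0015]
top pod1 0.79 [431. 129.] [ 0.7521 -0.1599]
top pod1 0.66 [413. 374.] [ 0.355  -0.1179]
top pod1 0.57 [368. 312.] [ 0.4562 -0.0471]
top cup 0.91 [324. 193.] [0.6529 0.0179]
top mill 0.74 [369. 312.] [ 0.45   -0.0539]
top mill 0.55 [291. 157.] [0.7255 0.075 ]
scene tray 0.67 [225. 390.] [ 0.5694 -0.2178]
scene cutlery 0.87 [366. 204.] [0.5373 0.1865]
scene cutlery 0.33 [297. 235.] [0.4787 0.0557]
scene pod1 0.98 [358. 444.] [ 0.767  -0.1856]
scene pod1 0.88 [166. 263.] [ 0.3944 -0.142 ]
scene pod1 0.87 [296. 233.] [0.5179 0.0145]
scene pod1 0.78 [470. 362.] [ 0.8266 -0.0249]
scene pod1 0.73 [237. 235.] [ 0.4448 -0.0412]
scene pod1 0.69 [301. 294.] [ 0.5924 -0.0682]
scene pod1 0.29 [369. 276.] [0.653  0.0126]
scene cup 0.88 [370. 276.] [0.6494 0.0219]
scene jar 0.91 [373. 376.] [ 0.7251 -0.0821]
scene mill 0.59 [422. 298.] [0.7202 0.0683]
```

View pics/top0.png

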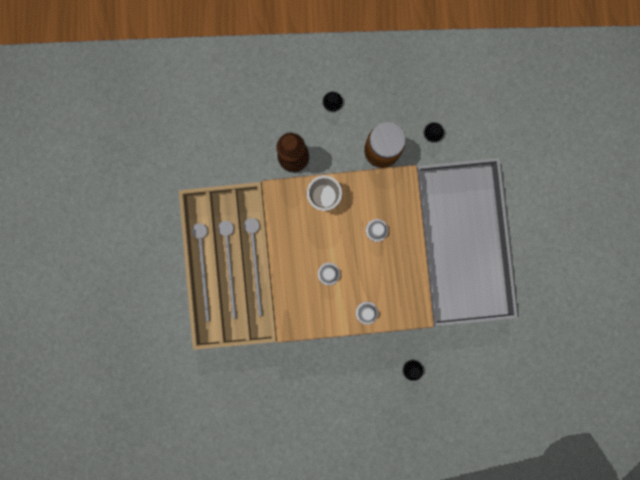

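View pics/scene0.png

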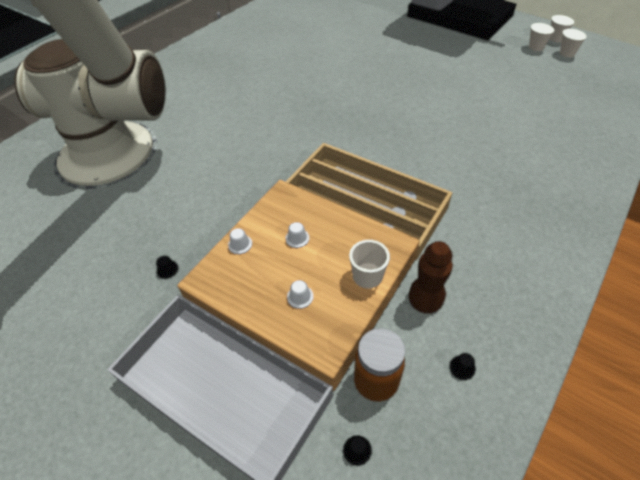

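Top view: the three bare aluminium pods stand on the board at (378,229), (328,273) and (368,312). The black look-alikes at (332,99), (431,129) and (413,374) are on the worktop and stay put. The tray is on the right (world -y) and the cutlery box on the left. The scene view agrees: pods at (301,294), (296,233) and (237,235), with the cup at (370,276). I'll refine the axes and confirm the pods in a crop.

```bash
python3 - <<'E'
from h import *
np.set_printoptions(precision=4,suppress=True)
im=robot.get_image("top")
r=robot.cut_out("top","board")
m=r[0]["region"].astype(np.uint8)
cs=max(cv2.findContours(m,cv2.RETR_EXTERNAL,cv2.CHAIN_APPROX_NONE)[0],key=cv2.contourArea)
P=np.array([atz(im,p,.06)[:2] for p in cs[:,0].astype(float)],np.float32)
print(cv2.minAreaRect(P*1000))
for a in (3.5,4,4.5,5,5.5,6):pass
pods={k:(np.array(k1)) for k,k1 in dict(A=(.5917,-.068),B=(.519,.0147),C=(.4505,-.0442)).items()}
a=np.radians(4.9);ex=np.array([np.cos(a),np.sin(a)]);ey=np.array([-ex[1],ex[0]])
for q in("pod1","cup"):
  for d in robot.cut_out("top",q):
    ys,xs=np.nonzero(d["region"]);print(q,d["p"],d["at"],atz(im,(xs.mean(),ys.mean()),.07)[:2],d["region"].sum())
from scipy.spatial.transform import Rotation as Ro
s=robot.sense();R=Ro.from_quat(s["tcp_rot"]).as_matrix();print(R)
c=im["color"][160:350,255:445];cv2.imwrite("pics/crop.png",cv2.cvtColor(cv2.resize(c,None,fx=3,fy=3,interpolation=3),4))
E
```

```text
((552.541748046875, -16.6766357421875), (268.0811767578125, 260.0435485839844), 4.212329864501953)
pod1 0.8 [379.3, 230.3] [ 0.5882 -0.0658] 395
pod1 0.79 [367.6, 312.4] [ 0.4554 -0.046 ] 401
pod1 0.68 [332.1, 102.7] [0.8042 0.0006] 315
pod1 0.65 [410.1, 369.1] [ 0.3602 -0.1181] 342
pod1 0.63 [433.9, 132.3] [ 0.7474 -0.1652] 349
pod1 0.58 [325.9, 273.7] [0.5188 0.0153] 351
cup 0.58 [324.8, 193.7] [0.6513 0.0183] 946
[[-0.9533 -0.302   0.    ]
 [-0.302   0.9533  0.    ]
 [-0.      0.     -1.    ]]
```

View pics/crop.png

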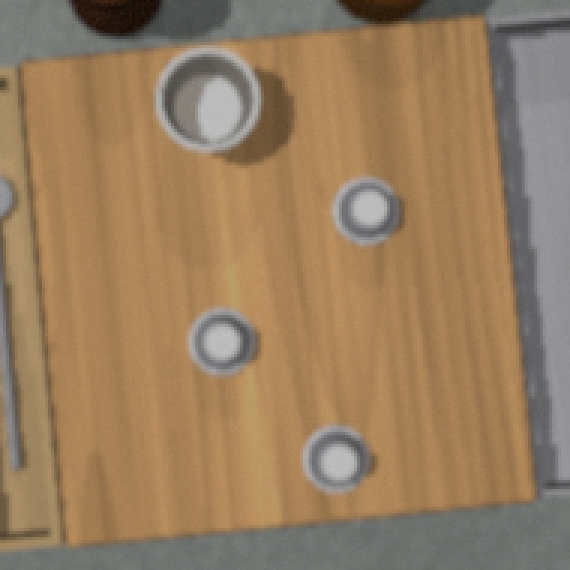

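The crop shows three bright aluminium pods, at about (366,210), (222,341) and (336,460). All are clear of the cup at (208,98), and the lanes match ±33 and ±99 mm. First I'll close the fingers and move in behind the near pod.

{"name": "jog_arm", "arguments": {
  "plan": "-0.03 0.034 0 -5 0;-0.06 0.068 0 -10 0;-0.09 0.102 0 -16 0;-0.12 0.136 0 -22 0;-0.15 0.17 0 -28 0;-0.18 0.204 0 -34 0;-0.21 0.238 0 -40 0;-0.24 0.272 0 -46 0;-0.27 0.306 0 -52 0;-0.3 0.34 0 -58 0;-0.33 0.374 0 -64 0;-0.36 0.408 0 -70 0;-0.39 0.442 0.02 -76.7 0;-0.415 0.47 0.04 -76.7 0;-0.43 0.488 0.06 -76.7 0;-0.43 0.488 0.06 -76.7 0;-0.43 0.488 0.06 -76.7 0;-0.43 0.488 0.06 -76.7 0"
}}

```text
time_s: 2.8
tcp_pos: [0.4515, -0.0013, 0.1634]
tcp_rot: [0.733, -0.68, 0.0, -0.001]
wrist_force: [0.1, -0.1, 0.0]
finger_gap: 0.0002
grasp_force: 0.0
```

```bash
python3 - <<'E'
from h import *
from scipy.spatial.transform import Rotation as Ro
np.set_printoptions(precision=4,suppress=True)
s=robot.sense();R=Ro.from_quat(s["tcp_rot"]).as_matrix();print(s["tcp_pos"],s["finger_gap"],s["joints"]);print(R)
W=np.array([.4516,-.0009,.069]);print(R.T@(W-s["tcp_pos"]))
im=robot.get_image("scene");save(im,"s1.png")
E
```

```text
[ 0.4515 -0.0013  0.1634] 0.00021817712853908178 [ 0.3592  0.1455 -0.4882  0.0003 -0.9358 -0.2853]
[[ 0.074  -0.9973  0.0013]
 [-0.9973 -0.074   0.0002]
 [-0.0001 -0.0013 -1.    ]]
[-0.0003 -0.      0.0944]
```

View pics/s1.png

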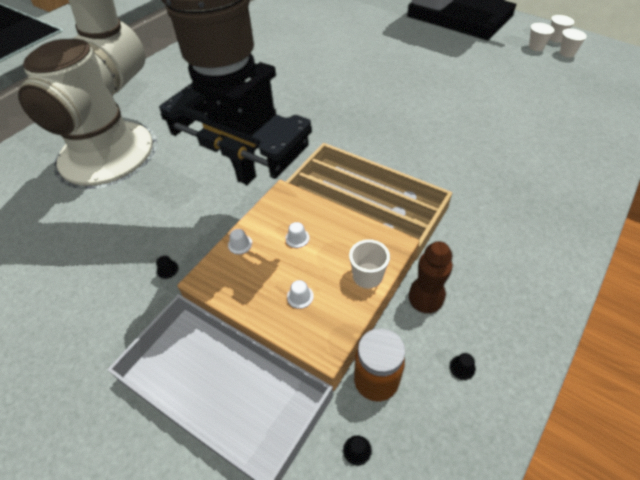

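The closed fingers point at (245,175), with their broad face square to the sweep and the body high above everything. Next I'll lower and sweep pod C.

{"name": "jog_arm", "arguments": {
  "plan": "0 0 0.03 0 0;0 0 0.06 0 0;0 0 0.085 0 0;0 0 0.093 0 0;0 0 0.093 0 0;0.006 0 0.093 0 0;0.013 0 0.093 0 0;0.02 0 0.093 0 0;0.028 0 0.093 0 0;0.037 0 0.093 0 0;0.046 0 0.093 0 0;0.055 0 0.093 0 0;0.064 0 0.093 0 0;0.073 0 0.093 0 0;0.082 0 0.093 0 0;0.091 0 0.093 0 0;0.1 0 0.093 0 0;0.109 0 0.093 0 0;0.118 0 0.093 0 0"
}}

```text
time_s: 4.75
tcp_pos: [0.4602, -0.1191, 0.0695]
tcp_rot: [0.733, -0.68, -0.0, 0.0]
wrist_force: [-0.2, 0.3, 0.5]
finger_gap: 0.0003
grasp_force: 0.1
```

```bash
python3 - <<'E'
from h import *
im=robot.get_image("scene");cv2.imwrite("pics/s2.png",cv2.cvtColor(cv2.resize(im["color"][150:450,90:490],None,fx=1.7,fy=1.7),4))
E
```

```text
(no output)
```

View pics/s2.png

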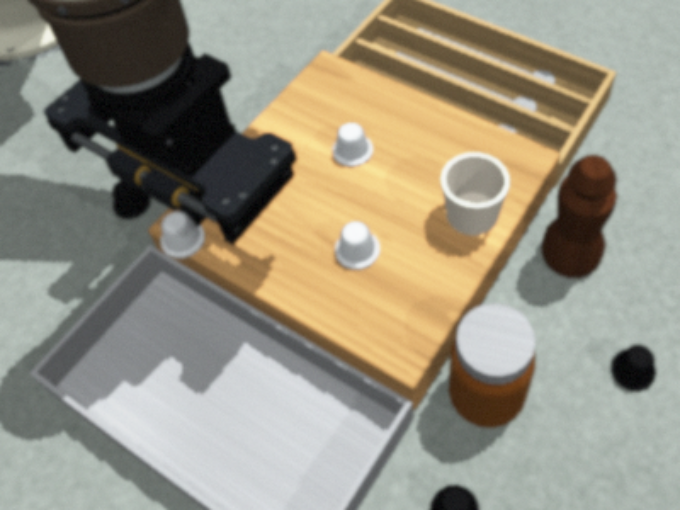

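Pod C stands upright at (180,235), ahead of the fingers and close to the tray edge. I'll keep pushing until it drops, then lift.

{"name": "jog_arm", "arguments": {
  "plan": "0.007 0 0 0 0;0.014 0 0 0 0;0.022 0 0 0 0;0.03 0 0 0 0;0.038 0 0 0 0;0.046 0 0 0 0;0.054 0 0 0 0;0.062 0 0 0 0;0.07 0 0 0 0;0.078 0 0 0 0;0.084 0 0 0 0;0.084 0 0 0 0;0.084 0 0 0 0;0.084 0 -0.03 0 0;0.084 0 -0.07 0 0;0.084 0 -0.09 0 0;0.084 0 -0.09 0 0"
}}

```text
time_s: 6.5
tcp_pos: [0.4686, -0.2022, 0.1631]
tcp_rot: [0.733, -0.68, 0.003, -0.002]
wrist_force: [0.1, -0.8, -0.9]
finger_gap: 0.0006
grasp_force: 0.0
```

```bash
python3 - <<'E'
from h import *
from scipy.spatial.transform import Rotation as Ro
np.set_printoptions(precision=4,suppress=True)
s=robot.sense();R=Ro.from_quat(s["tcp_rot"]).as_matrix();p=s["tcp_pos"]
im=robot.get_image("scene");cv2.imwrite("pics/s3.png",cv2.cvtColor(cv2.resize(im["color"][150:450,90:490],None,fx=1.7,fy=1.7),4))
for d in robot.pinpoint("scene","pod1"):print(d["p"],np.round(d["at"]),atz(im,d["at"],.074)[:2],atz(im,d["at"],.02)[:2])
a=np.radians(4.3);ex=np.array([np.cos(a),np.sin(a)]);ey=np.array([-ex[1],ex[0]]);c=np.array([.5525,-.0167])
for n,l,y in(("B",-.0315,.0341+.045),("A",.0335,-.053+.045)):
  w=np.r_[c+l*ex+y*ey,.0695];print(n,w,R.T@(w-p))
E
```

```text
0.95 [191. 328.] [ 0.5054 -0.1937] [ 0.4726 -0.1826]
0.83 [467. 364.] [ 0.8247 -0.0293] [ 0.8245 -0.0013]
0.82 [302. 292.] [ 0.5914 -0.0639] [ 0.5673 -0.0395]
0.76 [297. 232.] [0.5185 0.0164] [0.487 0.049]
0.61 [357. 445.] [ 0.7666 -0.1875] [ 0.7605 -0.1757]
B [0.5152 0.0598 0.0695] [-0.2579 -0.0656  0.0936]
A [ 0.5865 -0.0222  0.0695] [-0.1708 -0.1305  0.0942]
```

View pics/s3.png

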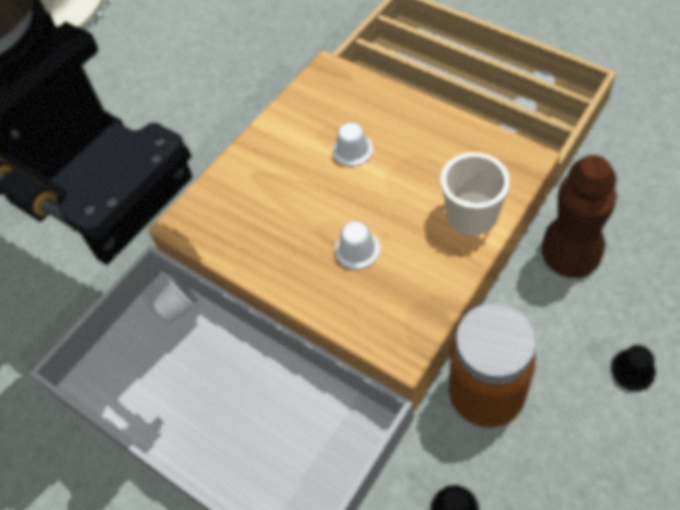

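Pod C is in the tray at (172,298), and everything else is unmoved. Next is pod B.

{"name": "jog_arm", "arguments": {
  "plan": "-0.03 -0.01 0 0 0;-0.07 -0.02 0 0 0;-0.11 -0.03 0 0 0;-0.15 -0.04 0 0 0;-0.19 -0.05 0 0 0;-0.23 -0.06 0 0 0;-0.258 -0.0655 0 0 0;-0.258 -0.0655 0.01 0 0;-0.258 -0.0655 0.04 0 0;-0.258 -0.0655 0.07 0 0;-0.258 -0.0655 0.09 0 0;-0.258 -0.0655 0.0935 0 0;-0.258 -0.0655 0.0935 0 0;-0.252 -0.0655 0.0935 0 0;-0.245 -0.0655 0.0935 0 0;-0.237 -0.0655 0.0935 0 0;-0.228 -0.0655 0.0935 0 0;-0.219 -0.0655 0.0935 0 0;-0.21 -0.0655 0.0935 0 0;-0.201 -0.0655 0.0935 0 0"
}}

```text
time_s: 8.6
tcp_pos: [0.5167, 0.0023, 0.0661]
tcp_rot: [0.733, -0.68, 0.0, -0.0]
wrist_force: [0.6, 1.0, -0.4]
finger_gap: -0.0002
grasp_force: 0.1
```

{"name": "jog_arm", "arguments": {
  "plan": "0.009 0 0 0 0;0.018 0 0 0 0;0.027 0 0 0 0;0.036 0 0 0 0;0.045 0 0 0 0;0.054 0 0 0 0;0.063 0 0 0 0;0.072 0 0 0 0;0.081 0 0 0 0;0.09 0 0 0 0;0.099 0 0 0 0;0.108 0 0 0 0;0.117 0 0 0 0"
}}

```text
time_s: 9.9
tcp_pos: [0.5255, -0.1143, 0.066]
tcp_rot: [0.733, -0.68, -0.0, 0.0]
wrist_force: [-0.1, -0.3, 0.4]
finger_gap: 0.0005
grasp_force: 0.1
```

```bash
python3 - <<'E'
from h import *
im=robot.get_image("scene");cv2.imwrite("pics/s4.png",cv2.cvtColor(cv2.resize(im["color"][150:450,90:490],None,fx=1.7,fy=1.7),4))
E
```

```text
(no output)
```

View pics/s4.png

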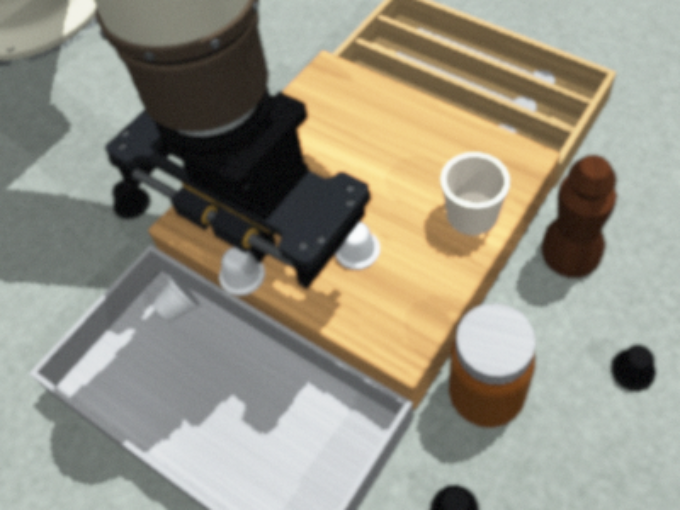

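Pod B is upright at (240,270), at the edge. Finishing its push.

{"name": "jog_arm", "arguments": {
  "plan": "0.007 0 0 0 0;0.014 0 0 0 0;0.022 0 0 0 0;0.03 0 0 0 0;0.038 0 0 0 0;0.046 0 0 0 0;0.054 0 0 0 0;0.062 0 0 0 0;0.07 0 0 0 0;0.078 0 0 0 0;0.084 0 0 0 0;0.084 0 0 0 0;0.084 0 0 0 0;0.084 0 -0.03 0 0;0.084 0 -0.07 0 0;0.084 0 -0.1 0 0;0.084 0 -0.1 0 0"
}}

```text
time_s: 11.65
tcp_pos: [0.5347, -0.1975, 0.1713]
tcp_rot: [0.734, -0.68, 0.005, -0.003]
wrist_force: [0.1, -0.1, 0.4]
finger_gap: -0.0001
grasp_force: 0.0
```

```bash
python3 - <<'E'
from h import *
from scipy.spatial.transform import Rotation as Ro
np.set_printoptions(precision=4,suppress=True)
s=robot.sense();R=Ro.from_quat(s["tcp_rot"]).as_matrix();p=s["tcp_pos"]
im=robot.get_image("scene");cv2.imwrite("pics/s5.png",cv2.cvtColor(cv2.resize(im["color"][150:450,90:490],None,fx=1.7,fy=1.7),4))
for d in robot.pinpoint("scene","pod1"):print(d["p"],np.round(d["at"]),atz(im,d["at"],.074)[:2],atz(im,d["at"],.02)[:2])
a=np.radians(4.3);ex=np.array([np.cos(a),np.sin(a)]);ey=np.array([-ex[1],ex[0]]);c=np.array([.5525,-.0167])
w=np.r_[c+.0335*ex-.008*ey,.0705];print(w,R.T@(w-p))
E
```

```text
0.88 [468. 363.] [ 0.8256 -0.0272] [0.8256 0.001 ]
0.67 [190. 325.] [ 0.501  -0.1914] [ 0.4677 -0.1801]
0.65 [226. 343.] [ 0.5586 -0.1827] [ 0.5312 -0.1705]
0.62 [300. 293.] [ 0.5895 -0.0667] [ 0.5652 -0.0426]
0.61 [357. 446.] [ 0.7669 -0.1889] [ 0.7608 -0.1774]
[ 0.5865 -0.0222  0.0705] [-0.1712 -0.0639  0.101 ]
```

View pics/s5.png

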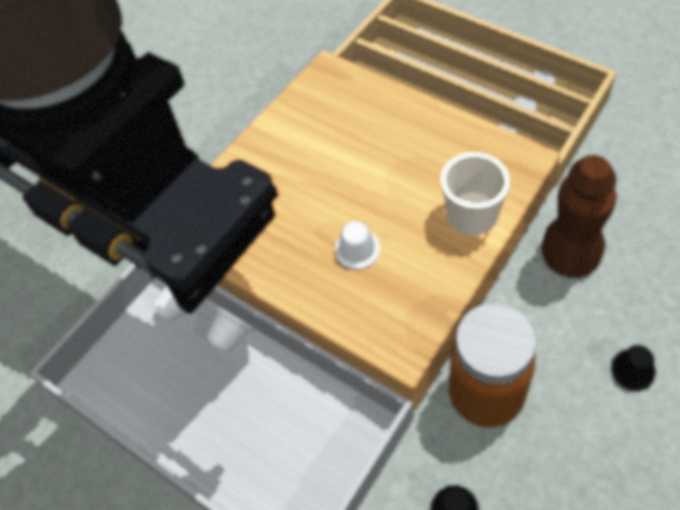

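Pod B is in the tray at (228,330). The last pod, A, is at (357,243).

{"name": "jog_arm", "arguments": {
  "plan": "-0.03 -0.012 0 0 0;-0.07 -0.028 0 0 0;-0.11 -0.044 0 0 0;-0.15 -0.06 0 0 0;-0.171 -0.0675 0 0 0;-0.171 -0.0675 0 0 0;-0.171 -0.0675 0.03 0 0;-0.171 -0.0675 0.06 0 0;-0.171 -0.0675 0.09 0 0;-0.171 -0.0675 0.096 0 0;-0.171 -0.0675 0.096 0 0;-0.165 -0.0675 0.096 0 0;-0.158 -0.0675 0.096 0 0;-0.15 -0.0675 0.096 0 0;-0.141 -0.0675 0.096 0 0;-0.132 -0.0675 0.096 0 0;-0.123 -0.0675 0.096 0 0;-0.114 -0.0675 0.096 0 0;-0.105 -0.0675 0.096 0 0;-0.096 -0.0675 0.096 0 0"
}}

```text
time_s: 13.75
tcp_pos: [0.5919, -0.0973, 0.07]
tcp_rot: [0.733, -0.68, -0.0, 0.0]
wrist_force: [0.4, -0.6, 0.5]
finger_gap: 0.0005
grasp_force: 0.1
```

{"name": "jog_arm", "arguments": {
  "plan": "0.009 0 0 0 0;0.017 0 0 0 0;0.025 0 0 0 0;0.033 0 0 0 0;0.041 0 0 0 0;0.049 0 0 0 0;0.057 0 0 0 0;0.065 0 0 0 0;0.073 0 0 0 0;0.081 0 0 0 0;0.089 0 0 0 0;0.096 0 0 0 0;0.096 0 0 0 0;0.096 0 0 0 0;0.096 0 -0.03 0 0;0.096 0 -0.07 0 0;0.096 0 -0.11 0 0;0.096 0 -0.15 0 0;0.096 0 -0.15 0 0;0.096 0 -0.15 0 0"
}}

```text
time_s: 15.75
tcp_pos: [0.5993, -0.1917, 0.2213]
tcp_rot: [0.733, -0.68, 0.001, -0.001]
wrist_force: [-0.5, -0.2, -1.2]
finger_gap: 0.0006
grasp_force: 0.0
```

```bash
python3 - <<'E'
from h import *
im=robot.get_image("scene");cv2.imwrite("pics/s6.png",cv2.cvtColor(cv2.resize(im["color"][150:450,90:490],None,fx=1.7,fy=1.7),4))
for d in robot.pinpoint("scene","pod1"):print(d["p"],np.round(d["at"]),atz(im,d["at"],.02)[:2])
E
```

```text
0.84 [358. 447.] [ 0.76289678 -0.1764792 ]
0.81 [189. 326.] [ 0.4676905  -0.18167813]
0.75 [225. 343.] [ 0.52994261 -0.1704582 ]
0.65 [468. 361.] [0.82438384 0.00407723]
0.56 [266. 375.] [ 0.60979326 -0.17267183]
```

View pics/s6.png

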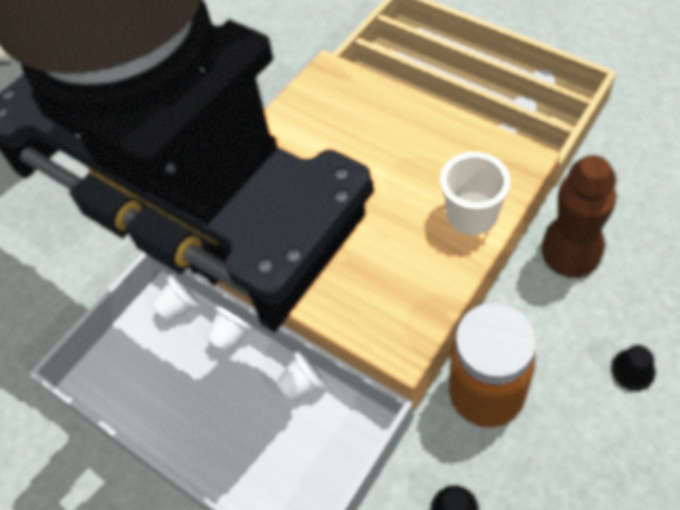

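All three pods lie in the tray at (175,298), (228,328) and (300,375). The cup, jar and mill haven't moved, and the arm is clear, so I'm handing in.

```bash
python3 -c "
from rig import robot
print(robot.finish_job())"
```

```text
the job is handed in; nothing more can be done
None
```

I swept all three coffee capsules off the board into the steel tray, with the cup, jar, pepper mill and black look-alikes left where they were, and handed the job in after about 16 s; no verdict was returned.

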